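Refit the dispenser's hopper and hold its spring shutter open

ROBOT

A 6-joint arm with a two-finger parallel gripper is mounted at the origin on a cart in front of the work surface, level with it; the furniture and walls round the work are solid. World frame = base frame: x ahead of the robot, y to its left, z up, the work surface at z = 0. Lengths are in mm, angles in degrees, forces in N, time in s.
With the tool pointing down it reaches from about 350 to 850 mm from the base axis. Payload 8.1 kg.
Tool frame: the origin (TCP) lies at the centre of the arm's flange, where the gripper is bolted on; the fingertips stand 173 mm ahead of it and the grasp point (between the pads) lies 155 mm ahead of it; z points along the fingers, y is the line along which they close (so a half turn about z gives the same grasp; the last joint's range is limited). The gripper opens to 85 mm and grips with 20 to 120 N. Pads are 22 mm wide; open, the fingers measure 114 mm over their backs; the gripper's body (76 mm by 85 mm) begins 54 mm behind the grasp point. The pads swing forward as they close: fully open they stand 13 mm farther back than shut.
Start: joints at [66.555, 7.471, 85.268, -0, 87.261, -4.893], TCP at [190.882, 568.833, 404.692] pointing down, gripper open.
Joint ranges: [-169.43, 169.43], [-51.17, 129.36], [1.28, 143.12], [-76.62, 256.62], [0, 156.53], [-152.29, 152.29]. Speed limits (degrees/s): [136.94, 136.94, 159.86, 180, 180, 180].

INTERFACE

Orientations are given as [roll, pitch, yaw] about the fixed x, y, z axes, in that order (R = Rz(yaw) Ry(pitch) Rx(roll)).
In Python, from bench import * gives the robot as it stands.
- The arm moves only by the shell command python3 -m jog 'ROWS' [FORCE]. ROWS is text: rows parted by semicolons, each of 7 numbers parted by spaces: the shift along the tool's x, y, z scaled (see below), then the turn, a rotation vector about the tool's x, y, z scaled (see below), then the closure, from -1 (fully open) to 1 (shut). In form: tx ty tz wx wy wz hand; .... A call has 1 to 5 rows; each row shifts and turns the commanded pose from where the row before left it, along the tool's axes as they then stand; what a row does not reach is not made up. The controller multiplies each number of a shift by 0.1 m and each number of a turn by 60 degrees. A row lasts 1/8 s, in which the tool goes at most 62.5 mm and 10.7 degrees, less where a joint would pass 70% of its speed; a pose out of reach is approached as far as the arm can. A call with a number of a shift or a turn outside -1 to 1 is refused whole. A call with a gripper value outside its range is refused whole. The fingers move at their own pace and stop on an object; FORCE is the grip in N (left out, the last holds). Time passes only in rows, so rows that do not move let the fingers close. It gives the time, the measured TCP pose, the force, the opening and the grip force at its end, in the units of the state.
- sense(): the state, without advancing time (a new reading comes with each control period).
- snapshot(name): name is "side" or "top"; returns a dict with "img" (384x512x3 uint8, red, green, blue), "fx", "fy", "cx", "cy" (pixels), "extrinsics" (4x4, takes a point from camera to world coordinates). Camera axes: x right, y down, z forward; pixel columns grow to the right and rows downward; lengths in mm; the calibration is good to about 2 mm. A picture is of the moment at which its call begins. There is no depth.
- hand_in(): hands the job in; it is judged then, once.
The state is a dict: "time": time; "joint_pos": joint angles; "qd": joint speeds; "joint_efforts": joint torques, N m; "tool_pos": TCP position; "tcp_rot": TCP orientation; "ft_force": force on the tool from outside, world axes, zero at the start; "wrist_torque": the same for the moment, N m; "finger_gap": finger opening in mm; "grip_force": force on a finger pad.
Only numpy, scipy, OpenCV 4.12 (cv2) and the standard library are available. Lean on these libraries where they do the work, as an engineer would, in place of code of your own. Each camera call takes 0.05 s, during which the arm holds its last target. There are 200 camera calls.

TASK

Put the washed hopper back on the dry-goods dispenser: lower its flange over the two locating pins until it rests flush on the head, and let go of it. Then pull the spring-loaded shutter out by its upright lip until the line across its tongue reaches the front edge of the head (50 mm of travel), and keep holding it there so that I can pour rice through into the mug below: finish while still holding the shutter, as it snaps shut when let go. Leave the mug under the outlet and everything else where it stands.

Things in the scene. Friction and masses are not known exactly. Their poses are not given: they have to be found in the camera images.
- hopper: Loose bare-steel hopper, 0.2 to 0.4 kg, on the worktop. Flat flange 80 (x) x 136 (y) mm, 6 thick; from its middle rises an open rectangular chute, 48 (x) x 64 (y) mm outside, walls 3, rim 60 above the underside. A 10.8 mm round hole each side of the chute, at x 0, y +-52 mm. Fits either way round. Grip across the chute's 48 mm. Origin: centre of the underside; z up.
- dispenser: Fixed white stand with a steel head: base 190 x 170 mm, top at 12 mm; rear column; head 172 wide (y), 128 to 160 mm high, from x -78 to +60 mm; spring barrel to x +143. Two round-nosed locating pins, 8 mm thick, stand 21 mm high on the head at x 0, y +-52 mm, either side of its opening (39 x 55). Origin: on the worktop under the outlet; -x is the front, where the shutter is pulled; z up.
- seat (a point): Point on the flat top of the head midway between the pins, 160 mm above the worktop; axes as the dispenser's. The hopper's origin rests here when it is flush, its y axis along the dispenser's y (either way round).
- outlet (a point): Centre of the round spout under the head, 116 mm above the worktop; its axes are the dispenser's.
- shutter (a joint): Travel of the shutter in m: 0 shut (at the start), growing as it is pulled towards the dispenser's -x, 0.075 at its stop. A spring always pulls it shut: about 4 N when shut, 7.6 N at 0.050, and slight friction. A black line across its tongue, hidden in the head at first, meets the head's front edge at 0.050.
- pull_lip (a point): Middle of the top edge of the shutter's upright black pull lip, 183 mm above the worktop; axes as the dispenser's; moves with the shutter. The lip is 12 mm thick (x, the pull direction), 50 wide (y); it stands on the front end of the 60 mm wide tongue, whose top is 37 mm below this point. The lip's back is 45 mm from the head when shut. Can be pinched from above.
- mug: Loose cream mug standing on the dispenser's base under the outlet, 98 mm high, 86 mm across with a handle. Origin: on its underside, 16.5 mm from the cup's axis towards the handle; z up.
- mug_mouth (a point): Centre of the mug's open mouth, 98 mm above its underside.
- timer: Loose red and white kitchen timer, 66 mm across and 56 mm high, on the front strip of the worktop near the hopper. Bystander. Origin: centre of its underside.
- shaker: Loose glass salt shaker with a steel cap, 44 mm across and 90 mm high, left of the dispenser. Bystander. Origin: centre of its underside.
Mind the look-alikes: they are no part of the job. What is shaped like the hopper but orange is not meant.

How it is judged:
By the outcome, as a careful person would: the job done as asked, in the order asked, and still so for the second after the job is handed in, while the arm keeps its last pose, push and grip.
It also fails if it takes over 51 s, if anything falls off the work surface, if the arm or the gripper's body presses on something with over 40 N, if the wrist force passes 120 N, or if a joint passes its speed limit or range.

## Working session

There is one attempt and no reset: what is moved stays moved. The work goes in short steps, Python scripts to look and compute and a shell command to move; the robot and the scene stay as the last step left them, time stands still between calls to the robot, and variables do not carry over. Pictures are saved under pics/ and viewed, at most 13 in all, crops included, and the job is handed in when it is done.

```bash
mkdir -p pics
python3 - <<'E'
from bench import *
import cv2,numpy as np
for n in("side","top"):
    s=snapshot(n); cv2.imwrite(f"pics/{n}0.png",s["img"][:,:,::-1]); print(n,s["fx"],s["fy"],s["cx"],s["cy"],np.round(s["extrinsics"],4).tolist())
s=sense();print(s)
E
```

```text
side 492.9508385140332 492.9508385140332 256.02849638040306 195.52876655771033 [[-0.9382, -0.1512, 0.3112, -50.9501], [-0.3458, 0.3751, -0.8601, 1584.6631], [0.0133, -0.9146, -0.4042, 921.3889], [0.0, 0.0, 0.0, 1.0]]
top 413.52098386452496 413.52098386452496 254.63282394376898 190.48294609372093 [[-0.1893, -0.8572, 0.4789, -214.9354], [-0.9819, 0.1683, -0.0868, 82.3592], [-0.0062, -0.4867, -0.8736, 1476.7419], [0.0, 0.0, 0.0, 1.0]]
{'time': 0.1, 'joint_pos': array([ 6.65536726e+01,  7.51182983e+00,  8.53247294e+01, -7.57543581e-04,
        8.72609426e+01, -4.89270164e+00]), 'qd': array([-0.02301644, -0.08942827, -0.0420071 ,  0.03427569,  0.07689991,
        0.00909235]), 'joint_efforts': array([ 3.47461952e-03, -5.70952642e+01, -5.01941836e+01,  2.89146840e-05,
        8.08714831e-03,  4.91797528e-05]), 'tool_pos': array([190.80894193, 568.62959869, 403.72194665]), 'tcp_rot': array([-1.79902789e+02, -7.56207343e-03,  1.61446405e+02]), 'ft_force': array([ 0.28859211,  0.07593617, -0.20540729]), 'wrist_torque': array([-0.07399082, -0.02785316,  0.02796975]), 'grip_force': 0.0, 'finger_gap': 85.46471255824608}
```

View pics/side0.png

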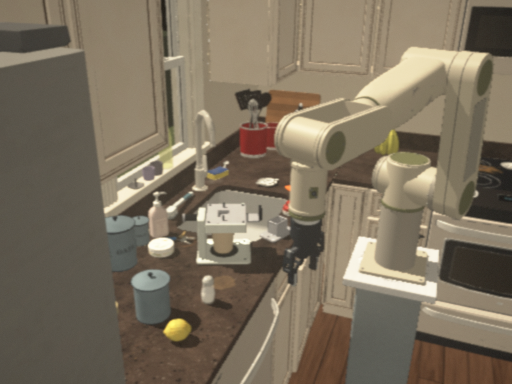

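View pics/top0.png

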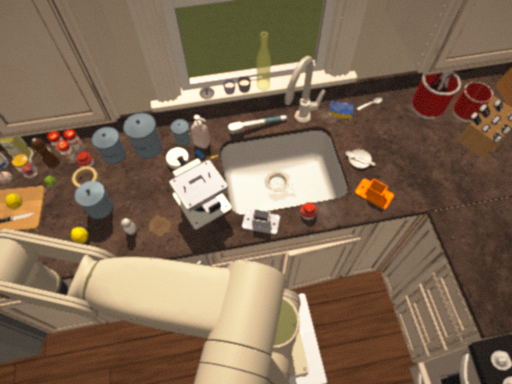

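The top view shows the grey hopper at about (262,221), the timer at (309,211), the dispenser at about (200,190) with its front facing down-right, the shaker at (129,227), and the orange decoy at (375,193). I'll zoom in.

```bash
cat > h.py <<'E'
import numpy as np,cv2
from bench import *
def ray(s,u,v):
    E=np.array(s["extrinsics"]);d=E[:3,:3]@[(u-s["cx"])/s["fx"],(v-s["cy"])/s["fy"],1];return E[:3,3],d
def onz(s,u,v,z):
    o,d=ray(s,u,v);return o+d*(z-o[2])/d[2]
def proj(s,p):
    E=np.array(s["extrinsics"]);c=E[:3,:3].T@(np.array(p,float)-E[:3,3]);return np.array([s["fx"]*c[0]/c[2]+s["cx"],s["fy"]*c[1]/c[2]+s["cy"]])
def crop(s,x0,y0,w,h,k,name):
    cv2.imwrite(name,cv2.resize(s["img"][y0:y0+h,x0:x0+w,::-1],None,fx=k,fy=k,interpolation=cv2.INTER_CUBIC))
E
python3 - <<'E'
from h import *
s=snapshot("top");crop(s,155,135,170,110,4.7,"pics/t1.png")
s=snapshot("side");crop(s,180,165,130,120,5,"pics/s1.png")
E
```

```text
(no output)
```

View pics/t1.png

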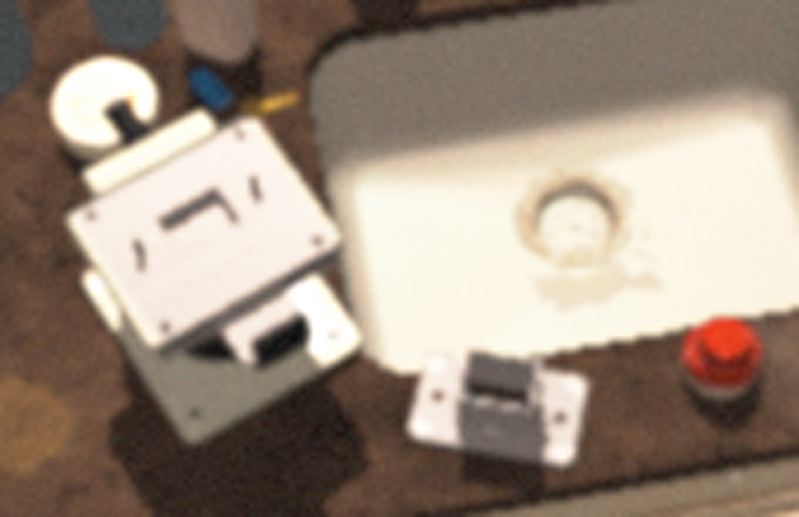

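View pics/s1.png

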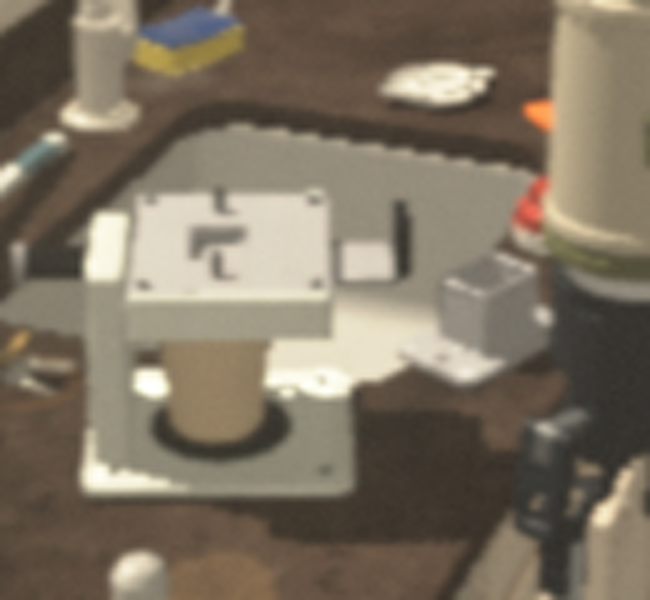

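Top crop: head corners at about (68,217), (152,348), (342,240), (255,120); hopper holes at (437,396), (561,417). Side crop: head corners at (133,195), (328,190), (332,300), (127,297); the lip is at (402,205), and the mug is below.

Run:
```python
from h import *
T=snapshot("top");S=snapshot("side")
np.set_printoptions(precision=1,suppress=True)
def t(X,Y,z): return onz(T,155+(X+.5)/4.7-.5,135+(Y+.5)/4.7-.5,z)
def d(X,Y,z): return onz(S,180+(X+.5)/5-.5,165+(Y+.5)/5-.5,z)
# order BL,FL,FR,BR  (L=+y)
L=np.array([[60,86],[-78,86],[-78,-86],[60,-86]],float)
def fit(P):
    P=np.array(P)[:,:2];a=L-L.mean(0);b=P-P.mean(0)
    th=np.arctan2((a[:,0]*b[:,1]-a[:,1]*b[:,0]).sum(),(a*b).sum());R=np.array([[np.cos(th),-np.sin(th)],[np.sin(th),np.cos(th)]])
    o=P.mean(0)-R@L.mean(0);print("disp",o,np.degrees(th),"res",(P-o-L@R.T).ravel());return o,R
fit([t(68,217,160),t(152,348,160),t(342,240,160),t(255,120,160)])
fit([d(127,297,160),d(332,300,160),d(328,190,160),d(133,195,160)])
a,b=t(437,396,6),t(561,417,6);m=(a+b)/2;print("hop",m,np.linalg.norm(a-b),np.degrees(np.arctan2((a-b)[1],(a-b)[0]))-90)
for q in [(470,355),(540,358),(543,402),(460,397)]:print("rim",t(*q,60))
for q in [(440,290),(480,253),(543,262),(505,292)]:print("rimS",d(*q,60))
print("lip t",t(280,332,183),"lip s",d(402,203,183)); print("timer",t(722,350,56))
```

```text
disp [584.7 153.3] 22.224203726635114 res [ 0.6 -1.3  0.8 -1.3  1.1  1.7 -2.5  0.9]
disp [589.6 153.1] 22.962344342787382 res [ 1.4 -4.1 -1.4  2.7 -1.3 -3.2  1.3  4.6]
hop [452.3 -61.3   6. ] 104.83521087909828 -21.632511510871083
rim [477.4 -42.1  60. ]
rim [463.8 -97.3  60. ]
rim [424.8 -91.6  60. ]
rim [442.  -27.1  60. ]
rimS [481.8 -23.   60. ]
rimS [473.4 -95.9  60. ]
rimS [422.1 -99.1  60. ]
rimS [434.3 -38.3  60. ]
lip t [463.4 104.5 183. ] lip s [475.1  88.  183. ]
timer [ 444.3 -245.    56. ]
```

The hopper is at about (452,-61) with x axis yaw -21.6°. The seat is at about (586,153) with yaw 22.4°. I need tool yaw 68.4° for the hopper and 112.4° for both seat and lip.

```bash
r='python3 -m jog'
python3 -m jog '0 0 0 0 0 0.1723 -1;0 0 0 0 0 0.1723 -1;0 0 0 0 0 0.1723 -1;0 0 0 0 0 0.1723 -1;0 0 0 0 0 0.1723 -1' 60
python3 -m jog '0 0 0 0 0 0.1723 -1;0 0 0 0 0 0.1723 -1;0 0 0 0 0 0.1723 -1;0 0 0 0 0 0.1723 -1'
python3 -m jog '-0.408 0.396 0 0 0 0 -1;-0.408 0.396 0 0 0 0 -1;-0.408 0.396 0 0 0 0 -1;-0.408 0.396 0 0 0 0 -1'
python3 -m jog '-0.408 0.396 0 0 0 0 -1;-0.408 0.396 0 0 0 0 -1;-0.408 0.396 0 0 0 0 -1;-0.408 0.396 0 0 0 0 -1'
python3 -m jog '-0.408 0.396 0 0 0 0 -1;-0.408 0.396 0 0 0 0 -1;-0.408 0.396 0 0 0 0 -1;-0.408 0.396 0 0 0 0 -1;0 0 0 0 0 0 -1'
python3 - <<'E'
from h import *
T=snapshot("top");S=snapshot("side")
crop(T,205,180,120,90,6,"pics/t2.png");print(proj(T,(452,-61,60)),proj(S,(452,-61,60)))
E
```

```text
time: 0.92
tool_pos: [190.9, 568.8, 404.6]
tcp_rot: [-180.0, 0.0, 109.4]
ft_force: [-0.2, -0.1, 0.7]
finger_gap: 85.7
grip_force: 0.0
time: 1.42
tool_pos: [190.9, 568.8, 404.6]
tcp_rot: [-180.0, 0.0, 68.1]
ft_force: [0.4, 0.6, -0.2]
finger_gap: 85.2
grip_force: 0.0
time: 1.92
tool_pos: [278.4, 357.2, 404.7]
tcp_rot: [180.0, -0.0, 68.4]
ft_force: [1.1, -0.6, 0.2]
finger_gap: 85.3
grip_force: 0.0
time: 2.42
tool_pos: [365.6, 147.0, 405.0]
tcp_rot: [179.9, -0.0, 68.4]
ft_force: [0.8, 0.6, -0.2]
finger_gap: 85.5
grip_force: 0.0
time: 3.05
tool_pos: [453.1, -64.5, 404.5]
tcp_rot: [-180.0, 0.0, 68.1]
ft_force: [-0.2, 0.9, 0.2]
finger_gap: 85.3
grip_force: 0.0
[260.76823615 215.16603795] [278.01982027 219.77068827]
```

```bash
python3 -m jog '0.024 -0.02 0.5 0 0 0 -1;0 0 0.5 0 0 0 -1;0 0 0.5 0 0 0 -1;0 0 0 0 0 0 -1'
python3 - <<'E'
from h import *
T=snapshot("top");S=snapshot("side")
a=cv2.resize(T["img"][190:260,220:300,::-1],(400,350),interpolation=2);b=cv2.resize(S["img"][170:250,240:320,::-1],(400,350),interpolation=2)
cv2.imwrite("pics/c2.png",np.hstack([a,b]))
E
```

```text
time: 3.65
tool_pos: [449.1, -56.4, 251.0]
tcp_rot: [-179.5, 0.1, 68.5]
ft_force: [0.1, 0.5, 0.6]
finger_gap: 85.5
grip_force: 0.0
```

View pics/c2.png

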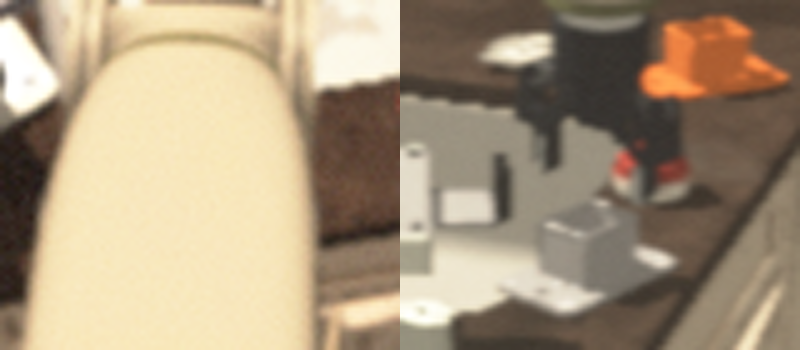

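The arm blocks the top view. In the side view the open fingers straddle the hopper from above. I'll check that the arm has settled.

```bash
python3 -m jog '0 0 0 0 0 0 -1;0 0 0 0 0 0 -1'; python3 -c "
from bench import *
s=sense();print(s['tool_pos'],s['tcp_rot'],s['joint_pos'])"
```

```text
time: 4.0
tool_pos: [452.6, -58.4, 256.9]
tcp_rot: [179.8, -0.0, 68.4]
ft_force: [-0.1, -0.4, 0.8]
finger_gap: 85.5
grip_force: 0.0
[452.56710639 -58.40956471 256.94196449] [ 1.79782475e+02 -3.31676292e-02  6.84190944e+01] [-1.37977893e+01 -8.10098330e+00  1.16732955e+02  3.59680518e-03
  7.11480157e+01  7.78202356e+00]
```

```bash
python3 -m jog '-0.028 0.011 0.2 0 0 0 -1;0 0 0.2 0 0 0 -1;0 0 0.2 0 0 0 -1;0 0 0 0 0 0 -1;0 0 0 0 0 0 -1'
python3 -m jog '0 0 0 0 0 0 1;0 0 0 0 0 0 1;0 0 0 0 0 0 1;0 0 0 0 0 0 1;0 0 0 0 0 0 1' 60
python3 -m jog '0 0 0 0 0 0 1;0 0 0 0 0 0 1;0 0 0 0 0 0 1'
```

```text
time: 4.62
tool_pos: [452.2, -61.5, 195.9]
tcp_rot: [179.9, -0.0, 68.4]
ft_force: [-0.7, -0.6, -0.4]
finger_gap: 85.5
grip_force: 0.0
time: 5.25
tool_pos: [452.2, -61.5, 195.8]
tcp_rot: [179.9, -0.0, 68.4]
ft_force: [-1.0, 0.3, 6.3]
finger_gap: 47.0
grip_force: 63.1
time: 5.62
tool_pos: [452.2, -61.5, 195.8]
tcp_rot: [179.9, -0.0, 68.4]
ft_force: [0.2, 0.4, 7.2]
finger_gap: 47.1
grip_force: 63.1
```

```bash
python3 -m jog '0 0 -0.3 0 0 0 1;0 0 -0.5 0 0 0 1;0 0 -0.55 0 0 0 1;0 0 -0.5 0 0 0 1;0 0 -0.5 0 0 0 1'
python3 -m jog '0 0 0 0 0 -0.1467 1;0 0 0 0 0 -0.1467 1;0 0 0 0 0 -0.1467 1;0 0 0 0 0 -0.1467 1;0 0 0 0 0 -0.1467 1'
python3 -m jog '0.295 0.411 0 0 0 0 1;0.295 0.411 0 0 0 0 1;0.295 0.411 0 0 0 0 1;0.295 0.411 0 0 0 0 1;0.295 0.411 0 0 0 0 1'
python3 -m jog '0 0 0 0 0 0 1;0 0 0 0 0 0 1;0 0 0 0 0 0 1;0 0 0 0 0 0 1'
python3 - <<'E'
from h import *
T=snapshot("top");S=snapshot("side")
a=cv2.resize(T["img"][135:215,155:235,::-1],(400,400),interpolation=2);b=cv2.resize(S["img"][150:230,185:265,::-1],(400,400),interpolation=2)
cv2.imwrite("pics/c3.png",np.hstack([a,b]))
E
```

```text
time: 6.25
tool_pos: [451.0, -61.2, 430.8]
tcp_rot: [-179.9, 0.0, 68.4]
ft_force: [1.0, -0.7, -2.0]
finger_gap: 47.4
grip_force: 63.1
time: 6.88
tool_pos: [451.3, -61.3, 428.9]
tcp_rot: [-179.9, -0.1, 112.7]
ft_force: [-0.1, -0.1, -4.0]
finger_gap: 47.1
grip_force: 63.5
time: 7.5
tool_pos: [585.7, 154.9, 428.7]
tcp_rot: [-179.9, -0.0, 112.4]
ft_force: [0.7, 0.1, -2.9]
finger_gap: 47.4
grip_force: 63.8
time: 8.0
tool_pos: [585.0, 152.5, 430.1]
tcp_rot: [180.0, 0.0, 112.3]
ft_force: [1.0, -0.2, -2.8]
finger_gap: 47.3
grip_force: 64.3
```

View pics/c3.png

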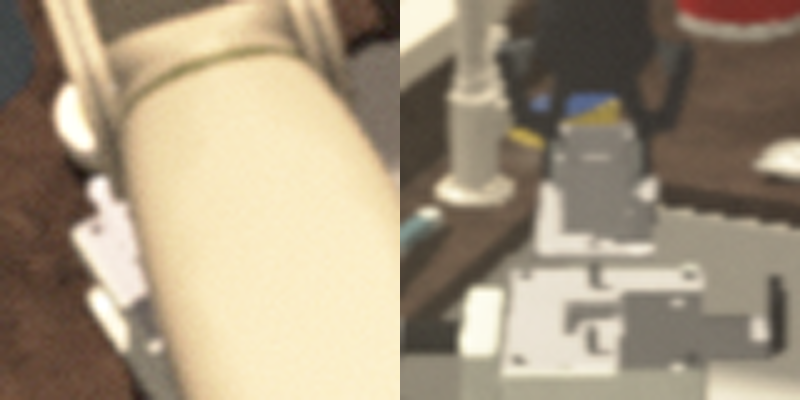

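The side view shows the hopper level above the head, near flange edge at about (536,254)–(655,250) and pins below near (597,275) and (597,335). I'll enlarge it for measurement.

Run:
```python
from h import *
im=np.mean([snapshot("side")["img"].astype(float) for _ in range(6)],0)
S=snapshot("side");np.save("side_hover.npy",im)
S["img"]=np.clip(im,0,255).astype(np.uint8);crop(S,200,172,57,54,11,"pics/s3.png")
```

```text
(no output)
```

View pics/s3.png

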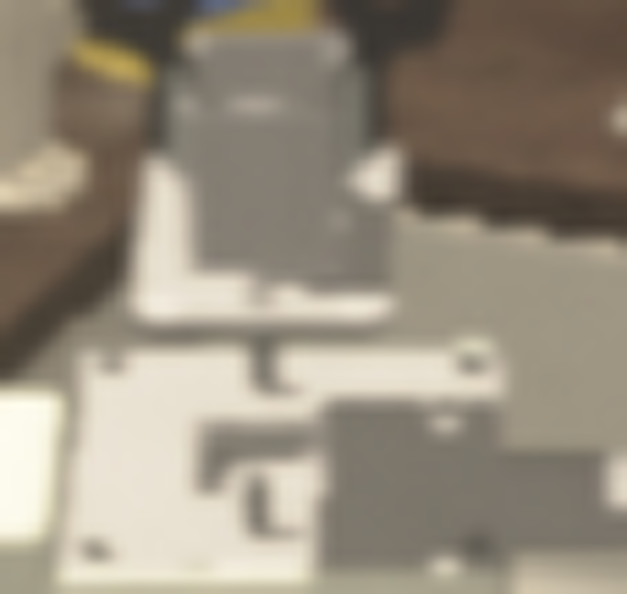

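Crop readings: near hole at (262,293), flange underside corners at (135,318) and (393,305), near pin base at about (259,530), far pin base at about (266,388).

Run:
```python
from h import *
np.set_printoptions(precision=1,suppress=True)
S=snapshot("side");s=sense();print(s["tool_pos"],s["tcp_rot"])
zu=s["tool_pos"][2]-195.8
def d(X,Y,z): return onz(S,200+(X+.5)/11-.5,172+(Y+.5)/11-.5,z)[:2]
pn,pf=d(259,530,160),d(266,388,160);print("pins",pn,pf,np.linalg.norm(pn-pf),np.degrees(np.arctan2(*(pn-pf)[::-1]))-90,"mid",(pn+pf)/2)
pn2,pf2=d(258,472,181),d(265,340,181);print("pin tops",pn2,pf2,(pn2+pf2)/2)
hn=d(262,293,zu+6);th=np.radians(s["tcp_rot"][2]-90);y=np.array([-np.sin(th),np.cos(th)]);x=np.array([y[1],-y[0]])
print("hole",hn,"hopper o from hole",hn-52*y)
a,b=d(135,318,zu),d(393,305,zu);print("edge",a,b,np.linalg.norm(a-b),np.degrees(np.arctan2(*(b-a)[::-1]))+180,"o",(a+b)/2-68*y)
# screw/dispenser corners in this crop
print("corners",d(60,580,160),d(84,345,160),d(500,350,160))
```

```text
[585.3 153.4 429.7] [-180.    -0.   112.4]
pins [569.1 199.7] [608.9 103.4] 104.1655707915101 22.459528779630105 mid [589.  151.6]
pin tops [568.4 201.3] [605.8 110.6] [587.1 156. ]
hole [568.3 196.5] hopper o from hole [588.2 148.5]
edge [602.2 215.9] [532.8 177.5] 79.34603457953402 28.913730628912276 o [593.5 133.9]
corners [611.9 253.4] [679.   95.1] [548.3  46.9]
```

```bash
python3 -m jog '0.0135 0.0066 0.2 0 0 0 1;0 0 0.2 0 0 0 1;0 0 0 0 0 0 1;0 0 0 0 0 0 1'
python3 - <<'E'
from h import *
im=np.mean([snapshot("side")["img"].astype(float) for _ in range(6)],0)
S=snapshot("side")
S["img"]=np.clip(im,0,255).astype(np.uint8);crop(S,200,178,57,54,11,"pics/s4.png");print(sense()["tool_pos"])
E
```

```text
time: 9.0
tool_pos: [585.3, 154.9, 389.3]
tcp_rot: [-180.0, -0.0, 112.4]
ft_force: [-0.1, 0.1, -3.9]
finger_gap: 47.0
grip_force: 64.4
[585.50067375 154.90227567 390.27167011]
```

View pics/s4.png

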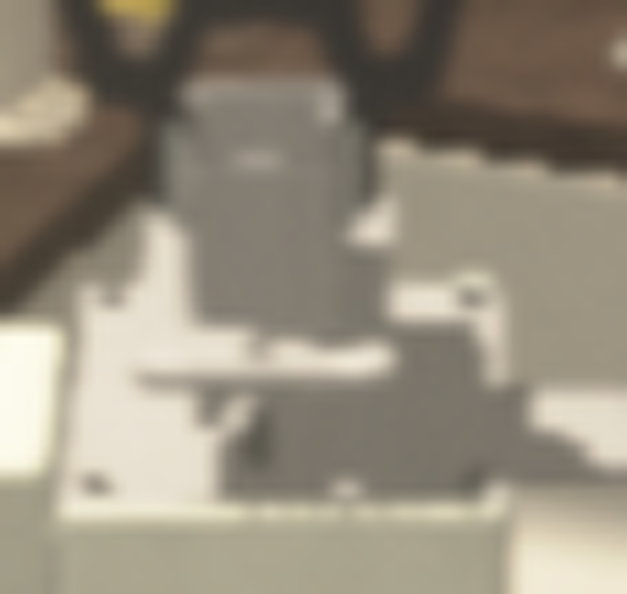

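Near hole at about (263,349), near pin at about x=258, y 405–465.

Run:
```python
from h import *
np.set_printoptions(precision=1,suppress=True)
S=snapshot("side")
def d(X,Y,z): return onz(S,200+(X+.5)/11-.5,178+(Y+.5)/11-.5,z)[:2]
h=d(263,349,200.5);print("hole",h)
for q,z in [((259,464),160),((258,405),181)]: print("pin",d(*q,z))
th=np.radians(22.4)
for q in [h]: print("o",q-52*np.array([-np.sin(th),np.cos(th)]))
```

```text
hole [566.8 200.5]
pin [569.1 199.7]
pin [568.7 200.7]
o [586.6 152.5]
```

```bash
python3 -m jog '-0.002 0.005 0.08 0 0 0 1;0 0 0.04 0 0 0 1;0 0 0 0 0 0 1'
python3 -m jog '0 0 0.04 0 0 0 1;0 0 0 0 0 0 1'
python3 -m jog '0 0 0.04 0 0 0 1;0 0 0 0 0 0 1'; python3 -c "
from bench import *
s=sense();print(s['tcp_rot'],s['wrist_torque'])"
```

```text
time: 9.78
tool_pos: [585.7, 154.8, 376.7]
tcp_rot: [-179.9, -0.0, 112.4]
ft_force: [0.1, -0.1, -2.5]
finger_gap: 47.0
grip_force: 64.4
time: 10.02
tool_pos: [586.1, 154.8, 373.8]
tcp_rot: [180.0, 0.0, 112.4]
ft_force: [2.1, -0.3, -3.1]
finger_gap: 47.5
grip_force: 64.7
time: 10.28
tool_pos: [586.6, 154.6, 369.9]
tcp_rot: [179.9, 0.1, 112.4]
ft_force: [6.7, -2.0, -4.3]
finger_gap: 47.3
grip_force: 64.5
[1.79854887e+02 8.42813654e-02 1.12408989e+02] [-0.33878352 -1.39244128  0.26774291]
```

The pins have entered, and they push the tool in +x, -y, so I'll yield that way.

```bash
python3 -m jog '-0.011 0.012 0 0 0 0 1;0 0 0 0 0 0 1'
python3 -m jog '0 0 0.04 0 0 0 1;0 0 0 0 0 0 1'
python3 -m jog '0 0 0.03 0 0 0 1;0 0 0 0 0 0 1'; python3 -c "
from bench import *
s=sense();print(s['tcp_rot'],s['wrist_torque'])"
```

```text
time: 10.52
tool_pos: [587.5, 154.3, 369.6]
tcp_rot: [180.0, -0.0, 112.4]
ft_force: [1.7, 0.2, -2.4]
finger_gap: 47.2
grip_force: 64.4
time: 10.78
tool_pos: [587.7, 154.2, 365.4]
tcp_rot: [180.0, 0.0, 112.4]
ft_force: [5.1, -2.1, -4.4]
finger_gap: 47.6
grip_force: 64.5
time: 11.02
tool_pos: [587.7, 154.2, 362.6]
tcp_rot: [180.0, 0.0, 112.4]
ft_force: [5.7, -2.4, -3.3]
finger_gap: 47.3
grip_force: 64.7
[1.79957067e+02 3.36806366e-02 1.12416975e+02] [-0.3543292  -1.10843846  0.23189316]
```

```bash
python3 -m jog '-0.008 0.008 0 0 0 0 1;0 0 0.03 0 0 0 1;0 0 0 0 0 0 1'
python3 -m jog '0 0 0.025 0 0 0 1;0 0 0 0 0 0 1'
python3 -m jog '0 0 0.015 0 0 0 1;0 0 0 0 0 0 1'
python3 -m jog '0 0 0.01 0 0 0 1;0 0 0 0 0 0 1'
```

```text
time: 11.4
tool_pos: [588.3, 153.9, 358.9]
tcp_rot: [-179.9, -0.0, 112.4]
ft_force: [1.9, 0.4, -4.3]
finger_gap: 47.3
grip_force: 64.4
time: 11.65
tool_pos: [588.3, 153.9, 356.7]
tcp_rot: [-179.9, -0.0, 112.4]
ft_force: [0.1, -0.8, -3.6]
finger_gap: 47.2
grip_force: 64.4
time: 11.9
tool_pos: [588.4, 153.9, 355.9]
tcp_rot: [180.0, -0.0, 112.4]
ft_force: [-1.6, -0.5, 0.2]
finger_gap: 47.2
grip_force: 64.7
time: 12.15
tool_pos: [588.5, 154.0, 355.9]
tcp_rot: [180.0, 0.0, 112.4]
ft_force: [-4.4, -1.1, 5.6]
finger_gap: 47.2
grip_force: 65.3
```

Contact is at 355.9, which is flush. I'll release, rise, and go over the lip 129 mm forward.

```bash
python3 -m jog '0 0 -0.008 0 0 0 1;0 0 0 0 0 0 -1;0 0 0 0 0 0 -1;0 0 0 0 0 0 -1;0 0 0 0 0 0 -1'
python3 -m jog '0 0 -0.1 0 0 0 -1;0 0 -0.3 0 0 0 -1;0 0 -0.4 0 0 0 -1;0 0 0 0 0 0 -1'
python3 -m jog '0 -0.43 0 0 0 0 0.06;0 -0.43 0 0 0 0 0.06;0 -0.43 0 0 0 0 0.06;0 0 0 0 0 0 0.06;0 0 0 0 0 0 0.06'
python3 - <<'E'
from h import *
print(sense()["tool_pos"],sense()["finger_gap"])
im=np.mean([snapshot("side")["img"].astype(float) for _ in range(4)],0)
S=snapshot("side")
S["img"]=np.clip(im,0,255).astype(np.uint8);crop(S,195,160,80,70,7.5,"pics/s5.png")
E
```

```text
time: 12.78
tool_pos: [588.5, 153.9, 355.5]
tcp_rot: [180.0, 0.0, 112.4]
ft_force: [-0.2, -0.3, -0.5]
finger_gap: 85.7
grip_force: 0.0
time: 13.28
tool_pos: [589.3, 154.1, 441.2]
tcp_rot: [179.5, 0.1, 112.4]
ft_force: [0.4, -0.1, 0.2]
finger_gap: 85.2
grip_force: 0.0
time: 13.9
tool_pos: [469.4, 104.8, 435.8]
tcp_rot: [179.9, 0.0, 112.4]
ft_force: [0.3, 0.0, 1.1]
finger_gap: 40.0
grip_force: 0.0
[469.43923815 104.75204532 435.82191742] 40.01788870921761
```

View pics/s5.png

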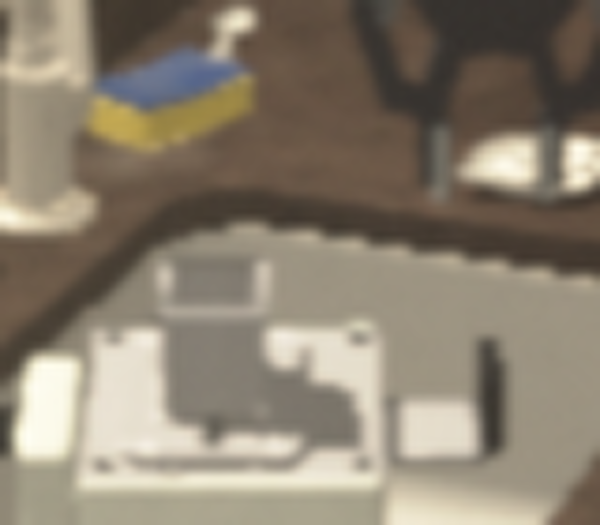

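The hopper is seated flush with the near pin showing through its hole at (212,430). The fingers straddle the lip's x position: lip at (490,395), fingers at 437 and 550. Descending to pinch.

```bash
python3 -m jog '0 0 0.4 0 0 0 0.06;0 0 0.4 0 0 0 0.06;0 0 0.2 0 0 0 0.06;0 0 0.1 0 0 0 0.06;0 0 0 0 0 0 0.06'
python3 -m jog '0 0 0 0 0 0 1;0 0 0 0 0 0 1;0 0 0 0 0 0 1;0 0 0 0 0 0 1;0 0 0 0 0 0 1' 60
```

```text
time: 14.78
tool_pos: [469.3, 104.8, 325.2]
tcp_rot: [-179.9, -0.0, 112.4]
ft_force: [0.6, -0.4, 0.4]
finger_gap: 40.1
grip_force: 0.0
time: 15.4
tool_pos: [469.4, 104.6, 327.0]
tcp_rot: [179.9, 0.0, 112.4]
ft_force: [-4.8, -1.5, 6.5]
finger_gap: 11.3
grip_force: 59.0
```

```bash
python3 -m jog '0 -0.02 0 0 0 0 1;0 0 0 0 0 0 1'
python3 -m jog '0 -0.08 0 0 0 0 1;0 -0.1 0 0 0 0 1;0 -0.1 0 0 0 0 1;0 -0.1 0 0 0 0 1;0 -0.09 0 0 0 0 1'
python3 -m jog '0 0 0 0 0 0 1;0 0 0 0 0 0 1'
python3 - <<'E'
from h import *
print(sense()["tool_pos"],sense()["finger_gap"])
im=np.mean([snapshot("side")["img"].astype(float) for _ in range(4)],0)
S=snapshot("side")
S["img"]=np.clip(im,0,255).astype(np.uint8);crop(S,200,170,80,60,9,"pics/s6.png")
E
```

```text
time: 15.65
tool_pos: [468.1, 104.1, 326.9]
tcp_rot: [179.8, 0.0, 112.4]
ft_force: [3.4, 1.9, 5.9]
finger_gap: 11.0
grip_force: 59.4
time: 16.27
tool_pos: [424.7, 86.1, 326.9]
tcp_rot: [179.7, 0.1, 112.4]
ft_force: [8.5, 2.0, 4.2]
finger_gap: 10.9
grip_force: 58.9
time: 16.52
tool_pos: [424.9, 86.1, 326.9]
tcp_rot: [179.7, 0.1, 112.4]
ft_force: [7.5, 2.1, 3.2]
finger_gap: 10.8
grip_force: 58.9
[424.86599175  86.13685472 326.89367682] 10.794953998387623
```

View pics/s6.png

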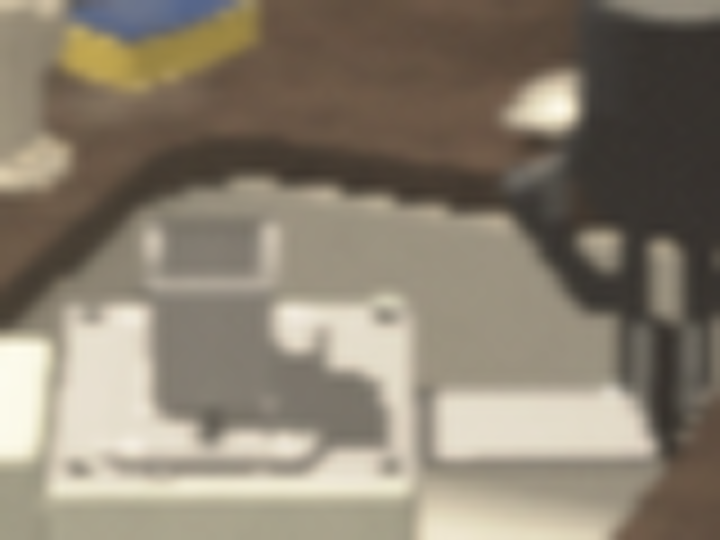

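Hopper still flush; the shutter tongue is out to about 48 mm by both estimates, with the lip held at (665,400). A dark band at (425,415) is beside the head's front edge. I'll pull the last 2 mm and check the line.

```bash
python3 -m jog '0 -0.02 0 0 0 0 1;0 0 0 0 0 0 1;0 0 0 0 0 0 1'
python3 - <<'E'
from h import *
print(sense()["tool_pos"],sense()["finger_gap"])
o=[]
for n,(x,y) in {"side":(236,206),"top":(190,180)}.items():
    im=np.mean([snapshot(n)["img"].astype(float) for _ in range(6)],0)
    if n=="side":
        print("rows 215-219, cols 240-256");print(im[212:221,240:256].mean(2).astype(int))
    o.append(cv2.resize(np.clip(im[y:y+24,x:x+24,::-1],0,255).astype(np.uint8) if n=="side" else np.clip(im[y:y+50,x:x+50,::-1],0,255).astype(np.uint8),(400,400),interpolation=cv2.INTER_CUBIC))
cv2.imwrite("pics/f.png",np.hstack(o))
E
```

```text
time: 17.15
tool_pos: [423.1, 85.4, 326.9]
tcp_rot: [179.7, 0.1, 112.4]
ft_force: [6.7, 2.7, 3.0]
finger_gap: 11.5
grip_force: 59.0
[423.13329035  85.42241472 326.9196145 ] 11.476971934292461
rows 215-219, cols 240-256
[[133 154 187 211 211 186 150 138 143 149 151 150 151 150 151 150]
 [116 133 176 209 210 182 138 124 149 173 179 180 179 179 179 179]
 [115 128 168 203 210 186 142 131 171 204 212 212 212 211 212 211]
 [114 119 144 184 207 190 151 138 177 212 219 219 219 218 218 218]
 [114 114 131 176 204 191 153 138 178 213 219 219 219 219 218 218]
 [114 115 131 175 204 191 153 138 178 212 218 219 219 219 219 218]
 [115 116 132 175 204 192 153 138 177 212 218 219 219 218 219 219]
 [143 143 151 179 203 190 153 138 176 210 217 217 216 215 215 215]
 [199 194 184 180 193 188 154 134 165 195 202 201 196 191 189 189]]
```

View pics/f.png

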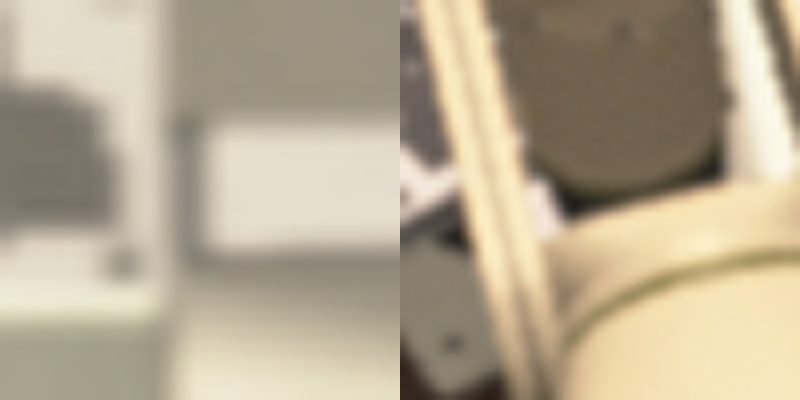

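The tongue is at about 50 mm by the arm's own measure (50.1) and by the pin frame (49.9), with a dark band right at the head's front edge, (190,190) in the left crop. The hopper is still flush and the grip is steady.

```bash
python3 -c "
from bench import *
print(hand_in())"
```

```text
the job is handed in; nothing more can be done
None
```

The hopper is seated flush on its pins and released, and the arm is holding the shutter at about 50 mm by its own position readings; I couldn't clearly make out the line itself in the camera. The job is handed in at about 17 s.

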